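Close a pressure vessel: closure nut by hand, then an eighth of a turn with the wrench

ROBOT

A 6-joint arm with a two-finger parallel gripper is mounted at the origin on the work surface. World frame = base frame: x ahead of the robot, y to its left, z up, the work surface at z = 0. Lengths are in m, angles in rad, forces in N, time in s.
With the tool pointing down it reaches from about 0.275 to 1 m from the base axis. Payload 8.4 kg.
Tool frame: the origin (TCP) lies midway between the tips of the shut fingers; the grasp point (between the pads) lies 19 mm behind it; x points along the fingers, z is the direction in which the jaws open and shut, and the axes are right-handed (so a half turn about x gives the same grasp; the last joint's range is limited). The gripper opens to 85 mm and grips with 20 to 120 N. Pads are 22 mm wide; open, the fingers measure 114 mm over their backs; the gripper's body (76 mm by 85 mm) begins 54 mm behind the grasp point. The pads swing forward as they close: fully open they stand 13 mm farther back than shut.
Start: joints at [-1.199, 0.353, 1.633, -0, 1.155, -0.002], TCP at [0.228, -0.582, 0.231] pointing down, gripper open.
Joint ranges: [-2.63, 2.63], [-0.92, 2.1], [0.06, 2.66], [-1.3, 4.44], [0, 2.69], [-3.02, 3.02]. Speed limits (rad/s): [2.22, 2.22, 2.79, 3.14, 3.14, 3.14].

INTERFACE

Orientations are given as a unit quaternion [x, y, z, w].
In Python, from bench import get_state, camera, job_done, silhouettes, spot_point gives the robot as it stands. The module is installed in compiled form; this text tells all that it offers.
- The arm moves only by the shell command python3 -m pendant 'ROWS' [FORCE]. ROWS is JSON, a list that holds one entry, the list of rows, each a list of 5 numbers: the shift along the tool's x, y, z in mm, then the turn about the tool's x in degrees, then the finger opening in mm, from 0 to 85.4. A call has 1 to 5 rows; each row shifts and turns the commanded pose from where the row before left it, along the tool's axes as they then stand; what a row does not reach is not made up. A row lasts 1/10 s, in which the tool goes at most 50 mm and 8.59 degrees, less where a joint would pass 70% of its speed; a pose out of reach is approached as far as the arm can. A call is refused whole if a number of a shift passes 50 or a number of a turn 8.59, either way. A call with a gripper value outside its range is refused whole. The fingers move at their own pace and stop on an object; FORCE is the grip in N (left out, the last holds). Time passes only in rows, so rows that do not move let the fingers close. It gives the time, the measured TCP pose, the force and the opening at its end, in the units of the state.
- get_state(): the state, without advancing time (a new reading comes with each control period).
- camera(name): name is "scene" or "top" or "wrist"; returns a dict with "image" (400x640x3 uint8, red, green, blue), "fovy" (degrees; the focal length in pixels is half the picture's height over the tangent of half this angle, whatever the lens; pixels are square), "cx", "cy" (the principal point, pixels), "world_to_cam" (4x4, takes a point from world to camera coordinates); the wrist camera has in their place "tool_from_camera" (4x4, takes a point from camera to tool coordinates, whose origin is the TCP and whose axes are the tool frame's). Camera axes: x right, y down, z forward; pixel columns grow to the right and rows downward; lengths in m; the calibration is good to about 2 mm. A picture is of the moment at which its call begins: read the wrist's pose just before it. There is no depth.
- job_done(): hands the job in, once; it reports no verdict.
Trained networks look in the newest picture that a camera, given by its name, has taken for a name from the list of things; names that differ only in an ending like _2 or _b are one class to them, and where a whole thing is asked for, a point or a joint stands for the part that bears it (a point fixed in the world has none). Each returns a list of dicts, best first, with "confidence" (0 to 1); they miss things now and then, are a little off and sometimes report something else, mostly with a low value. They report only what shows in the picture. A call takes as long as a camera call. They do not tell look-alikes from the thing itself.
- silhouettes(thing, camera): "mask" (400x640 bool, what is visible of it) and "location" ([column, row] in pixels, amid what is visible of it).
- spot_point(thing, camera): "location" ([column, row] in pixels: a listed point, or the origin of a listed thing).
The state is a dict: "clock": time; "qpos": joint angles; "dq": joint speeds; "joint_torque": joint torques, N m; "tool_pos": TCP position; "ee_rot": TCP orientation; "force": force on the tool from outside, world axes, zero at the start; "wrist_torque": the same for the moment, N m; "width": finger opening in m.
Only numpy, scipy, OpenCV 4.12 (cv2) and the standard library are available. Lean on these libraries where they do the work, as an engineer would, in place of code of your own. Each camera call takes 0.05 s, during which the arm holds its last target.

TASK

Close the pressure vessel: by hand, push its lugged closure nut round clockwise (seen from above) until it is snug, and do not force it further by hand. Then fit the large open-ended wrench over the hexagon of the nut and tighten it a further eighth of a turn, take the wrench off and lay it back flat across its rest. Leave the jar, the beaker and the small wrench alone.

Things in the scene. Friction and masses are not known exactly. Their poses are not given: they have to be found in the camera images.
- vessel: Steel pressure vessel bolted to the bench: grey stand, base plate 120 x 120 x 30 mm, then a round grey collar of 96 mm diameter up to 60 mm height, steel body of 72 mm diameter above it. Origin: centre of the underside, on the bench; z up is the nut's axis. It cannot move.
- nut (a joint): Easy turning of the captive closure nut, rad, growing as it turns clockwise seen from above (tightens). Starts between 0.5 and 1.1; snug at its stop at 2.0. Up to there the drag is only about 0.2 N m, and turned back anticlockwise it runs loose as easily. It does not rise or sink. Once it is snug, further turning moves joint squeeze instead.
- squeeze (a joint): Further clockwise turning of the snug nut as the seal is squeezed, rad, 0 at the start, free to reach 1.5 (overtightened). It needs about 0.85 N m and stays where it is left. An eighth of a turn is 0.785. The nut's total turn is nut + squeeze.
- nut_top (a point): Centre of the top face of the plain steel nut's hexagon, on the nut's axis, 150 mm above the bench; z up, the frame turns with the nut. Hexagon: 54 mm across flats, from 150 down to 125 mm above the bench, two of its flats parallel to the frame's x (so flats run at multiples of 60 degrees to x). Below it a round skirt, 76 mm diameter, from 125 to 103 mm. Hexagon and jaw are greased.
- nut_lug (a point): Middle of one of the nut's two equal lugs, 60 mm from the nut's axis and 114 mm above the bench; same axes as nut_top. The lugs stick out of the skirt along the nut's +x (this one) and -x, each 14 mm wide and 14 mm tall (107 to 121 mm above the bench), reaching out to 75 mm from the axis.
- wrench: Large loose open-ended steel wrench, about 0.3 kg, 200 mm long, 14 mm thick throughout, lying flat on its rest, its underside 30 mm above the bench. Origin: on the underside of the handle, 98 mm behind the jaw's centre; x points along the handle to the open jaw, z up; centre of mass near x = 33 mm. Handle 18 mm wide, from x = -76 to 55 mm.
- wrench_jaw (a point): Centre of the wrench's jaw, where the middle of the hexagon belongs: wrench x = 98 mm, 7 mm above the underside. Same axes as the wrench. Jaw 84 mm wide overall: a back from wrench x = 48 to 64 mm and two straight prongs parallel to x, from 62 to 124 mm, each 14 mm wide with a gap of 56.5 mm between them. On the hexagon it has about 0.09 rad of play each way.
- wrench_grip (a point): Good place to grip the handle across its 18 mm width: x = -4 mm, mid thickness, 102 mm from the jaw's centre. Same axes as the wrench.
- rest: Fixed grey plastic wrench rest: base 150 x 50 x 6 mm and two cross-bars 14 mm thick, 50 mm wide, whose tops are 30 mm above the bench, at x = -56 and x = 56 mm. Between the bars the fingers have room down to 6 mm above the bench. Origin: on the bench; the wrench lies on it with its origin over the rest's origin and its x along the rest's x.
- small_wrench: Bystander: small open-ended wrench, 115 mm long, 8 mm thick, far too small for the nut, lying on the bench. Origin: underside of the handle.
- jar: Bystander: brown jar with a black lid, 54 mm diameter, 85 mm tall. Origin: centre of the underside.
- beaker: Bystander: open glass beaker, 68 mm diameter, 85 mm tall. Origin: centre of the underside.
Things that resemble listed ones, but are neither listed nor needed, are in the scene too. What is shaped like the vessel but brown or red is not meant.

How it is judged:
By the outcome, as a careful person would: the job done as asked, in the order asked, and still so for the second after the job is handed in, with the robot touching nothing.
It also fails if it takes over 67 s, if anything falls off the work surface, if the arm or the gripper's body presses on something with over 40 N, if the wrist force passes 120 N, or if a joint passes its speed limit or range.

## Working session

There is one attempt and no reset: what is moved stays moved. The work goes in short steps, Python scripts to look and compute and a shell command to move; the robot and the scene stay as the last step left them, time stands still between calls to the robot, and variables do not carry over. Pictures are saved under pics/ and viewed, and the job is handed in when it is done.

```bash
mkdir -p pics
cat > h.py <<'E'
import numpy as np, cv2
from bench import *
from scipy.spatial.transform import Rotation as R
def snap(name,fn,scale=1.0):
    s=get_state(); c=camera(name); im=c["image"][:,:,::-1].copy()
    cv2.imwrite("pics/"+fn,im); np.save("pics/last_%s.npy"%name,im); return s,c
def cammat(s,c):
    f=200/np.tan(np.radians(c["fovy"])/2)
    if "world_to_cam" in c: T=np.array(c["world_to_cam"])
    else:
        W=np.eye(4);W[:3,:3]=R.from_quat(s["ee_rot"]).as_matrix();W[:3,3]=s["tool_pos"]
        T=np.linalg.inv(W@np.array(c["tool_from_camera"]))
    return f,T
def ray(s,c,px,z):
    f,T=cammat(s,c); d=np.array([(px[0]-c["cx"])/f,(px[1]-c["cy"])/f,1.]); Ti=np.linalg.inv(T)
    o=Ti[:3,3]; w=Ti[:3,:3]@d; return o+w*(z-o[2])/w[2]
def proj(s,c,P):
    f,T=cammat(s,c); p=T[:3,:3]@np.array(P)+T[:3,3]; return np.array([c["cx"]+f*p[0]/p[2],c["cy"]+f*p[1]/p[2]])
E
python3 - <<'E'
from h import *
np.set_printoptions(precision=4,suppress=True)
st=get_state();print(st)
zs=dict(vessel=0,nut_top=.15,nut_lug=.114,wrench=.03,wrench_jaw=.037,wrench_grip=.037,rest=0,small_wrench=0,jar=0,beaker=0)
for n in ["top","scene"]:
    s,c=snap(n,n+"0.png"); print(n,c["fovy"],c["cx"],c["cy"],np.linalg.inv(c["world_to_cam"])[:3])
    for t,z in zs.items():
        for d in spot_point(t,n): print(t,np.round(d["location"],1),round(d["confidence"],2),ray(s,c,d["location"],z))
E
```

```text
{'clock': 0.0, 'qpos': array([-1.1994,  0.3536,  1.6341,  0.    ,  1.1552, -0.0024]), 'dq': array([ 0.0011, -0.0002, -0.0004,  0.0006, -0.0001,  0.0013]), 'joint_torque': array([  0.0022, -60.5245, -34.2072,   0.0001,   0.0094,  -0.    ]), 'tool_pos': array([ 0.2281, -0.5814,  0.2306]), 'ee_rot': array([ 0.3987,  0.5846, -0.3981,  0.5838]), 'force': array([ 0.1105, -0.1436,  0.1985]), 'wrist_torque': array([-0.0222,  0.0472, -0.0258]), 'width': 0.0855952146057532}
top 43.75918307728655 317.13393556932726 199.27538586409597 [[-0.0199 -0.9843  0.1755  0.3835]
 [-0.9996  0.023   0.0157  0.0636]
 [-0.0195 -0.1751 -0.9843  1.1653]]
vessel [243.8 126.2] 0.89 [0.7772 0.2581 0.    ]
vessel [191.3 204. ] 0.88 [0.5869 0.3825 0.    ]
vessel [294.5 205. ] 0.64 [0.5787 0.1362 0.    ]
nut_top [169.  195.3] 0.92 [0.5802 0.3886 0.15  ]
nut_top [235.3 105.2] 0.86 [0.7741 0.2516 0.15  ]
nut_top [293.3 199.4] 0.85 [0.5654 0.1292 0.15  ]
nut_lug [317.8 188.1] 0.92 [0.5954 0.0784 0.114 ]
nut_lug [176.3 170.2] 0.86 [0.6425 0.386  0.114 ]
nut_lug [240.3  87.3] 0.56 [0.8298 0.2474 0.114 ]
nut_lug [294.1 210
[... 889 characters left out ...]
79 [0.7597 0.2563 0.15  ]
nut_top [336.6 178.2] 0.68 [0.5719 0.121  0.15  ]
nut_lug [442.5 188.1] 0.98 [0.6504 0.3799 0.114 ]
nut_lug [438.5 244.7] 0.89 [0.8316 0.2528 0.114 ]
nut_lug [324.1 197.7] 0.76 [0.5927 0.0812 0.114 ]
wrench [233.9 219. ] 0.91 [ 0.4956 -0.1347  0.03  ]
wrench [231.8 232.5] 0.32 [ 0.5484 -0.148   0.03  ]
wrench_jaw [221.1 242.1] 0.71 [ 0.5843 -0.178   0.037 ]
wrench_grip [230.7 216.2] 0.96 [ 0.4903 -0.1413  0.037 ]
rest [235.2 228.7] 0.86 [ 0.4991 -0.1355  0.    ]
small_wrench [336.2 273.9] 0.56 [0.7383 0.0606 0.    ]
small_wrench [285.8 199.8] 0.48 [0.4152 0.0248 0.    ]
jar [337.2 272.7] 0.94 [0.7355 0.0642 0.    ]
beaker [265.8 298.4] 0.96 [ 0.7563 -0.1092  0.    ]
```

Run:
```python
import cv2
a=cv2.imread("pics/top0.png"); cv2.imwrite("pics/top0c.png",cv2.resize(a[60:320,130:490],None,fx=2.2,fy=2.2,interpolation=cv2.INTER_CUBIC))
```

```text
(no output)
```

View pics/scene0.png

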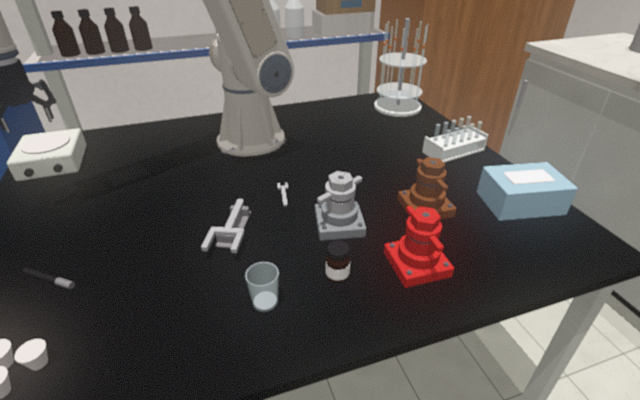

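View pics/top0c.png

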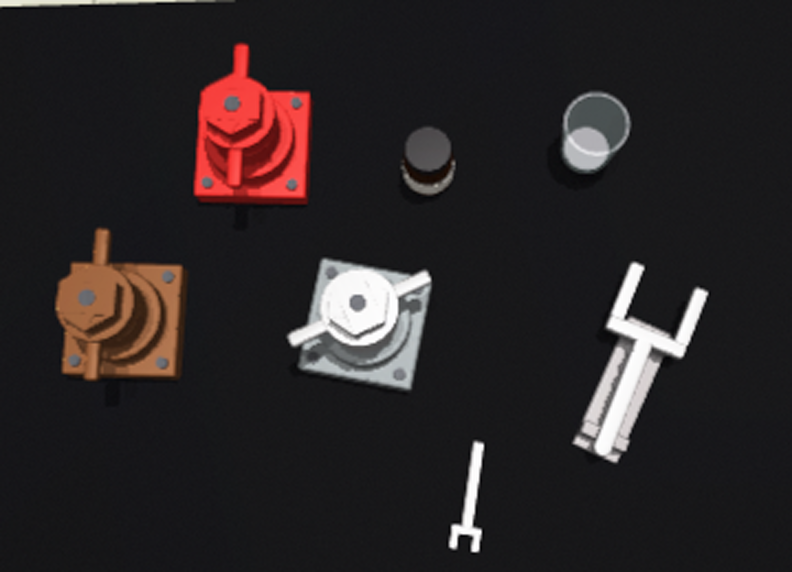

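```bash
cat >> h.py <<'E'
def delta(target_xyz,yaw=None):
    """world target for TCP; yaw (deg) of tool z dir in world (mod 180). prints tool shift mm and turn deg (+ = cw from above)"""
    s=get_state(); M=R.from_quat(s["ee_rot"]).as_matrix()
    d=M.T@(np.array(target_xyz)-s["tool_pos"])*1000
    cur=np.degrees(np.arctan2(M[1,2],M[0,2])); t=None
    if yaw is not None: t=-((yaw-cur+90)%180-90)
    print("pos",np.round(s["tool_pos"],4),"yawz %.2f"%cur,"tilt %.4f"%M[2,0],"tool shift",np.round(d,1),"turn",t)
E
python3 - <<'E'
from h import *
np.set_printoptions(precision=3,suppress=True)
s=get_state();print(R.from_quat(s["ee_rot"]).as_matrix())
c=camera("wrist");print(c["tool_from_camera"],c["fovy"],c["cx"],c["cy"])
delta([0.50,0.10,0.38],0)
E
```

```text
[[-0.     0.931  0.365]
 [ 0.     0.365 -0.931]
 [-1.     0.    -0.   ]]
[[ 0.001 -0.323  0.947 -0.143]
 [-0.    -0.947 -0.323  0.083]
 [ 1.     0.    -0.001  0.   ]
 [ 0.     0.     0.     1.   ]] 61.70979484204791 321.2493878488964 195.20095654672434
pos [ 0.228 -0.582  0.231] yawz -68.58 tilt -1.0000 tool shift [-148.7  502.  -535.5] turn -68.5842838276726
```

```bash
cat >> h.py <<'E'
def plan(target,turn,n,tp=None):
    s=get_state(); M=R.from_quat(s["ee_rot"]).as_matrix()
    d=(np.array(target)-s["tool_pos"])*1000/n
    for i in range(n):
        # row: shift along axes before turn? assume shift in axes at row start
        print(np.round(M.T@d,0).astype(int).tolist(),round(turn/n,1))
        M=M@R.from_euler('x',turn/n,degrees=True).as_matrix()
E
python3 - <<'E'
from h import *
plan([0.58,0.05,0.30],-78,15)
E
```

```text
[-5, 37, -31] -5.2
[-5, 40, -27] -5.2
[-5, 42, -23] -5.2
[-5, 44, -20] -5.2
[-5, 46, -15] -5.2
[-5, 47, -11] -5.2
[-5, 48, -7] -5.2
[-5, 48, -3] -5.2
[-5, 48, 2] -5.2
[-5, 48, 6] -5.2
[-5, 47, 10] -5.2
[-5, 46, 15] -5.2
[-5, 44, 19] -5.2
[-5, 43, 23] -5.2
[-5, 40, 26] -5.2
```

```bash
python3 -m pendant '[[[-5,37,-31,-5.2,85],[-5,40,-27,-5.2,85],[-5,42,-23,-5.2,85],[-5,44,-20,-5.2,85],[-5,46,-15,-5.2,85]]]'
python3 -m pendant '[[[-5,47,-11,-5.2,85],[-5,48,-7,-5.2,85],[-5,48,-3,-5.2,85],[0,0,0,0,85]]]'
python3 - <<'E'
from h import *
s,c=snap("wrist","w1.png")
for t,z in dict(wrench=.03,wrench_jaw=.037,wrench_grip=.037,rest=0).items():
    for d in spot_point(t,"wrist"): print(t,np.round(d["location"],1),round(d["confidence"],2),ray(s,c,d["location"],z).round(4))
plan([0.58,0.05,0.30],-36,7)
E
```

```text
clock: 1.65
tool_pos: [0.3462, -0.3696, 0.2566]
ee_rot: [0.256, 0.659, -0.256, 0.659]
force: [0.1, -1.0, 0.5]
width: 0.0847
clock: 2.05
tool_pos: [0.4184, -0.2404, 0.2722]
ee_rot: [0.163, 0.688, -0.162, 0.689]
force: [0.5, -0.3, -0.8]
width: 0.0852
wrench [343.2  35.3] 0.97 [ 0.4969 -0.1354  0.03  ]
wrench_grip [339.9  36. ] 0.62 [ 0.4928 -0.135   0.037 ]
rest [344.4  44.3] 0.94 [ 0.4974 -0.142   0.    ]
[-4, 48, 2] -5.1
[-4, 48, 6] -5.1
[-4, 47, 10] -5.1
[-4, 46, 14] -5.1
[-4, 45, 19] -5.1
[-4, 43, 22] -5.1
[-4, 41, 26] -5.1
```

View pics/w1.png

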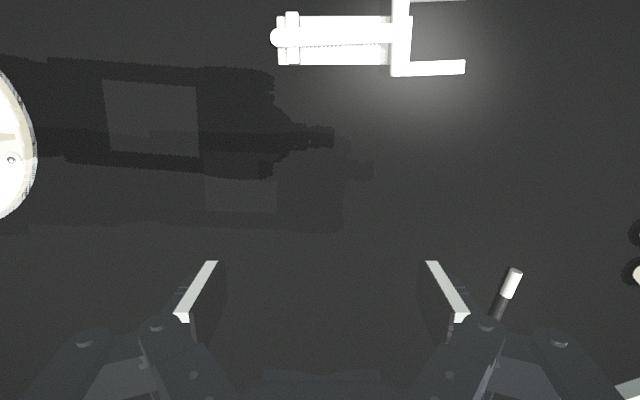

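```bash
python3 -m pendant '[[[-4,48,2,-5.1,85],[0,0,0,0,85]]]'
python3 - <<'E'
from h import *
s,c=snap("wrist","w2.png")
for t,z in dict(wrench=.03,wrench_jaw=.037,wrench_grip=.037,rest=0).items():
    for d in spot_point(t,"wrist"): print(t,np.round(d["location"],1),round(d["confidence"],2),ray(s,c,d["location"],z).round(4))
for t in ["wrench"]:
  for d in silhouettes(t,"wrist"):
    print(d["confidence"],d["mask"].sum()); np.save("pics/wm.npy",d["mask"]);break
plan([0.58,0.05,0.30],-31,6)
E
```

```text
clock: 2.5
tool_pos: [0.4407, -0.2014, 0.2755]
ee_rot: [0.134, 0.694, -0.133, 0.695]
force: [-1.0, -0.8, -0.9]
width: 0.0852
wrench [348.4  81.7] 0.66 [ 0.4994 -0.1353  0.03  ]
wrench_grip [344.3  83.6] 0.74 [ 0.4941 -0.1353  0.037 ]
rest [346.1  87.1] 0.81 [ 0.4969 -0.1409  0.    ]
0.61 4902
[-4, 48, 6] -5.2
[-4, 47, 10] -5.2
[-4, 46, 14] -5.2
[-4, 45, 19] -5.2
[-4, 43, 23] -5.2
[-4, 41, 26] -5.2
```

View pics/w2.png

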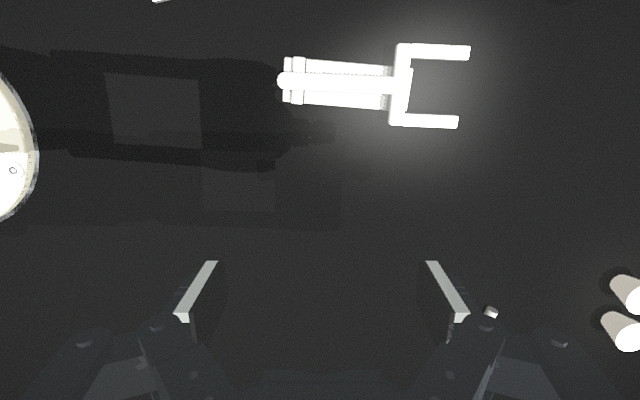

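Run:
```python
from h import *
im=cv2.imread("pics/w2.png"); cv2.imwrite("pics/w2c.png",cv2.resize(im[30:145,260:490],None,fx=3.4,fy=3.4,interpolation=cv2.INTER_CUBIC))
s=get_state();c=camera("wrist")
p=[ray(s,c,q,.044) for q in [(278,82),(470,45),(470,60),(458,115),(458,129),(392,126),(400,45)]]
for x in p: print(x.round(4))
t=(p[1]+p[4])/2; d=t-p[0]; print(np.linalg.norm(d),np.degrees(np.arctan2(d[1],d[0])),np.linalg.norm(p[1]-p[4]),np.linalg.norm(p[2]-p[3]))
u=d/np.linalg.norm(d); print("origin",t-u*.124,p[0]+u*.076)
q=p[1]-p[4]; print("perp",np.degrees(np.arctan2(q[1],q[0]))-90)
```

```text
[ 0.4273 -0.1102  0.044 ]
[ 0.6242 -0.1512  0.044 ]
[ 0.6207 -0.1652  0.044 ]
[ 0.5951 -0.2149  0.044 ]
[ 0.5913 -0.2296  0.044 ]
[ 0.5247 -0.1992  0.044 ]
[ 0.5578 -0.1243  0.044 ]
0.19746103813604193 -23.95359216796042 0.08503716505219833 0.05591247188888139
origin [ 0.49440797 -0.14004535  0.044     ] [ 0.49672826 -0.14107616  0.044     ]
perp -22.749013346257883
```

View pics/w2c.png

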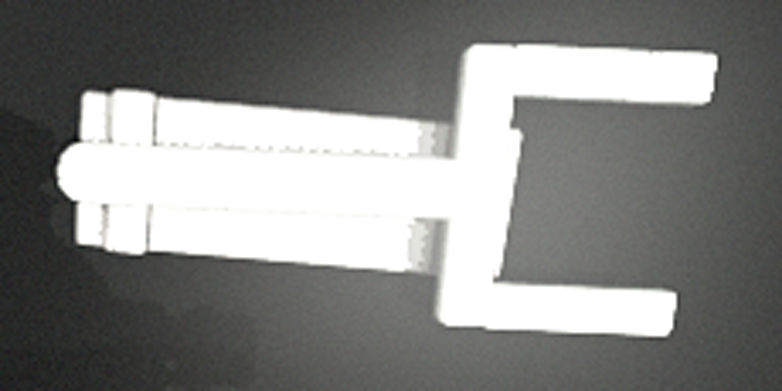

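```bash
python3 -m pendant '[[[-4,48,6,-5.2,85],[-4,47,10,-5.2,0],[-4,46,14,-5.2,0],[-4,45,19,-5.2,0],[-4,43,23,-5.2,0]]]' 30
python3 -m pendant '[[[-4,41,26,-5.2,0],[0,0,0,0,0]]]'
python3 - <<'E'
from h import *
s,c=snap("wrist","w3.png")
for t,z in dict(vessel=0,nut_top=.15,nut_lug=.114).items():
    for d in spot_point(t,"wrist"): print(t,np.round(d["location"],1),round(d["confidence"],2),ray(s,c,d["location"],z).round(4))
E
```

```text
clock: 3.35
tool_pos: [0.5572, 0.0103, 0.2955]
ee_rot: [-0.026, 0.707, 0.026, 0.707]
force: [0.2, -1.1, -0.6]
width: 0.0279
clock: 3.55
tool_pos: [0.582, 0.056, 0.2995]
ee_rot: [-0.059, 0.704, 0.06, 0.705]
force: [-0.3, -0.8, -0.2]
width: 0.0003
vessel [319.7  88.9] 0.81 [0.5684 0.1292 0.    ]
vessel [510.2   9.2] 0.69 [0.7744 0.2547 0.    ]
vessel [234.3 277.6] 0.36 [ 0.4857 -0.1623  0.    ]
nut_top [323.6  89.9] 0.73 [0.5716 0.1318 0.15  ]
nut_lug [335.2 151.6] 0.88 [0.5933 0.0755 0.114 ]
nut_lug [321.8  91.6] 0.72 [0.5706 0.1293 0.114 ]
```

View pics/w3.png

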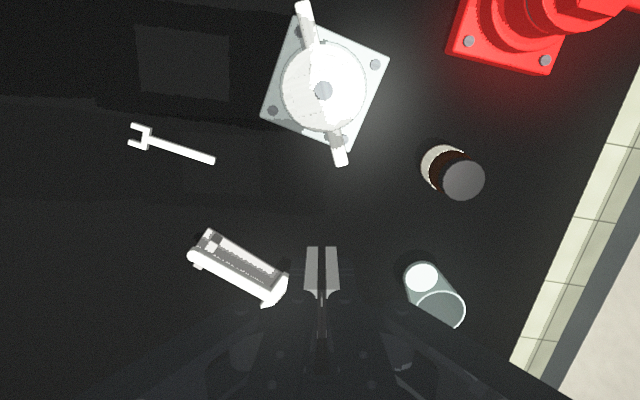

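Run:
```python
from h import *
im=cv2.imread("pics/w3.png"); cv2.imwrite("pics/w3c.png",cv2.resize(im[0:180,240:410],None,fx=3.3,fy=3.3,interpolation=cv2.INTER_CUBIC))
s=get_state();c=camera("wrist")
P=[ray(s,c,q,.03) for q in [(293,15),(390,57),(350,153),(260,115)]]
for x in P: print(x.round(4))
print("plate ctr",np.mean(P,0).round(4),(P[0]+P[2])/2,(P[1]+P[3])/2)
for i in range(4): d=P[(i+1)%4]-P[i]; print(np.linalg.norm(d).round(4),np.degrees(np.arctan2(d[1],d[0]))%90)
a=ray(s,c,(341,165),.121);print("lug tip",a); b=ray(s,c,(303,2),.121);print(b,np.degrees(np.arctan2(*(a-b)[1::-1])),(a+b)/2,np.linalg.norm(a-b))
```

```text
[0.5239 0.1959 0.03  ]
[0.6387 0.1713 0.03  ]
[0.6145 0.0552 0.03  ]
[0.4991 0.0832 0.03  ]
plate ctr [0.569  0.1264 0.03  ] [0.5691946  0.12553227 0.03      ] [0.56887805 0.12725066 0.03      ]
0.1173 77.87330119777091
0.1186 78.2292672060481
0.1187 76.3158270139736
0.1154 77.57324192519484
lug tip [0.59726079 0.05920572 0.121     ]
[0.54026037 0.19306432 0.121     ] -66.93445058100504 [0.56876058 0.12613502 0.121     ] 0.1454894247613919
```

View pics/w3c.png

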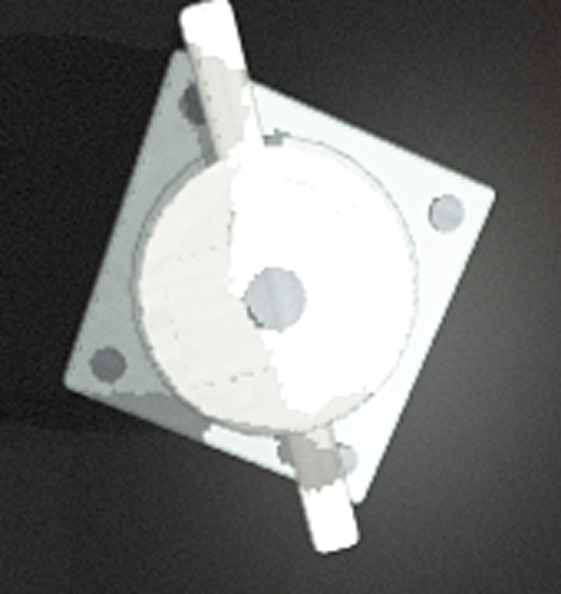

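Run:
```python
from h import *
delta([0.617,0.089,0.2],51); plan([0.619,0.087,0.2],-41,5)
```

```text
pos [0.579  0.0507 0.2991] yawz 9.20 tilt -1.0000 tool shift [99.  31.8 43.7] turn -41.79561700842447
[20, 6, 9] -8.2
[20, 5, 10] -8.2
[20, 3, 10] -8.2
[20, 2, 11] -8.2
[20, 0, 11] -8.2
```

```bash
python3 -m pendant '[[[20,7,9,-8.2,0],[20,6,10,-8.2,0],[20,5,11,-8.2,0],[20,3,12,-8.2,0],[20,1,12,-8.2,0]]]'
python3 -m pendant '[[[0,0,0,0,0],[0,0,0,0,0]]]'
python3 - <<'E'
from h import *
s,c=snap("wrist","w4.png")
delta([0.621,0.093,0.106],51)
for t,z in dict(vessel=0,nut_top=.15,nut_lug=.114).items():
    for d in spot_point(t,"wrist"): print(t,np.round(d["location"],1),round(d["confidence"],2),ray(s,c,d["location"],z).round(4))
print(s["dq"].round(3),s["force"])
E
```

```text
clock: 4.3
tool_pos: [0.6193, 0.095, 0.1987]
ee_rot: [-0.302, 0.639, 0.302, 0.64]
force: [0.1, 0.8, -0.1]
width: -0.0003
clock: 4.5
tool_pos: [0.6188, 0.0951, 0.1995]
ee_rot: [-0.299, 0.641, 0.299, 0.64]
force: [-0.3, -0.0, -0.2]
width: 0.0
pos [0.6192 0.0952 0.2002] yawz 50.03 tilt -1.0000 tool shift [94.2 -2.8 -0.6] turn -0.9731158532466537
vessel [529.  178.8] 0.93 [0.7721 0.2545 0.    ]
vessel [319.  108.9] 0.71 [0.5736 0.1302 0.    ]
nut_top [314.  124.7] 0.67 [0.5704 0.1304 0.15  ]
nut_lug [280.1 196.4] 0.62 [0.5963 0.0753 0.114 ]
[-0.001 -0.023 -0.012 -0.     0.003  0.003] [-0.28896914 -0.04736019 -0.21602359]
```

View pics/w4.png

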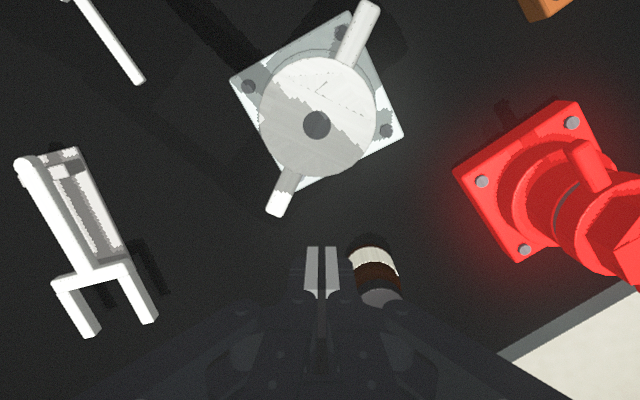

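```bash
python3 -m pendant '[[[30,0,0,0,0],[30,0,0,0,0],[24,0,0,0,0],[10,0,0,0,0],[0,0,0,0,0]]]'
python3 - <<'E'
from h import *
c=np.array([.571,.1305]);s=get_state();d=s["tool_pos"][:2]-c;print(s["tool_pos"],s["force"],s["wrist_torque"],np.hypot(*d),np.degrees(np.arctan2(d[1],d[0])))
E
```

```text
clock: 5.2
tool_pos: [0.6186, 0.0961, 0.1047]
ee_rot: [-0.3, 0.641, 0.3, 0.64]
force: [-0.0, 0.5, -0.6]
width: 0.0002
[0.61863881 0.09606297 0.10471594] [-0.02223623  0.50076866 -0.59638962] [ 0.0242043  -0.02151125  0.01004505] 0.05878235484606842 -35.86232943924079
```

```bash
cat > p.py <<'E'
from h import *
c=np.array([.571,.1305]);s=get_state();d=s["tool_pos"][:2]-c
r=np.hypot(*d);a=np.arctan2(d[1],d[0]);t=np.array([np.sin(a),-np.cos(a)]);M=R.from_quat(s["ee_rot"]).as_matrix()
print("r %.4f ang %.2f z %.4f inward-err %.1f tangential push %.2f radial %.2f fz %.2f"%(r,np.degrees(a),s["tool_pos"][2],(np.degrees(np.arctan2(M[1,1],M[0,1])-a)%360)-180,-s["force"][:2]@t,s["force"][:2]@d/r,s["force"][2]))
E
python3 -m pendant '[[[0,0,-6.3,5,0],[0,0.3,-6.3,6,0],[0,0.3,-6.3,6,0],[0,0.3,-6.3,6,0],[0,0.3,-6.3,6,0]]]'; python3 p.py
```

```text
clock: 5.7
tool_pos: [0.5969, 0.0775, 0.1077]
ee_rot: [-0.129, 0.693, 0.129, 0.697]
force: [5.5, -1.2, -2.2]
width: -0.0002
r 0.0590 ang -63.96 z 0.1077 inward-err -5.0 tangential push 4.38 radial 3.47 fz -2.19
```

```bash
python3 -m pendant '[[[0,0.3,-6.3,6,0],[0,0.3,-6.3,6,0],[0,0.3,-5,5,0]]]'; python3 p.py;python3 -m pendant '[[[0,0.2,-3.2,3,0],[0,0.2,-2.1,2,0],[0,0,0,0,0]]]'; python3 p.py
python3 - <<'E'
from h import *
s,c=snap("wrist","w5.png")
s,c=snap("top","t5.png")
E
```

```text
clock: 6.0
tool_pos: [0.5795, 0.0732, 0.1077]
ee_rot: [-0.025, 0.705, 0.025, 0.709]
force: [3.9, -3.7, -0.5]
width: 0.0001
r 0.0580 ang -81.52 z 0.1077 inward-err -4.4 tangential push 3.31 radial 4.23 fz -0.53
clock: 6.3
tool_pos: [0.5739, 0.0734, 0.1076]
ee_rot: [0.004, 0.705, -0.005, 0.709]
force: [2.4, -4.0, 0.8]
width: -0.0001
r 0.0572 ang -87.07 z 0.1076 inward-err -3.7 tangential push 2.21 radial 4.08 fz 0.81
```

View pics/w5.png

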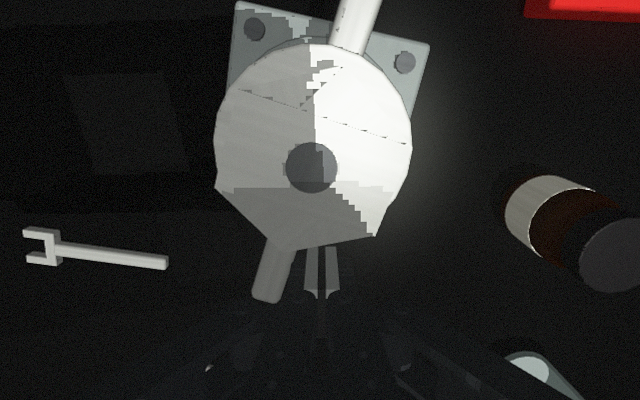

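Run:
```python
from h import *
s=get_state();c=camera("wrist")
a=ray(s,c,(267,299),.121);a2=ray(s,c,(281,243),.121);h=ray(s,c,(311.5,167.5),.15);print(a,a2,h)
for q in (a2-a,h-a): print(np.degrees(np.arctan2(q[1],q[0])), np.linalg.norm(q[:2]))
for p in [(.571,.1305,.15)]: print(proj(s,c,p))
```

```text
[0.54910344 0.06335111 0.121     ] [0.55687003 0.09147713 0.121     ] [0.57142042 0.13167462 0.15      ]
74.56328786757663 0.029178635718048688
71.91105008436206 0.07187593204797132
[310.2123083 171.2343334]
```

```bash
sed -i 's/.571,.1305/.5714,.1315/' p.py; python3 -m pendant '[[[0,0,-4.2,4,0],[0,0,-4.2,4,0],[0,0,-4.2,4,0]]]'; python3 p.py;python3 -m pendant '[[[0,0,-1.1,1,0],[0,0,-1.1,1,0]]]'; python3 p.py
```

```text
clock: 6.75
tool_pos: [0.5606, 0.075, 0.1063]
ee_rot: [0.079, 0.702, -0.079, 0.704]
force: [3.7, -2.6, 3.3]
width: -0.0
r 0.0575 ang -100.80 z 0.1063 inward-err -2.0 tangential push 4.13 radial 1.88 fz 3.29
clock: 6.95
tool_pos: [0.5581, 0.0756, 0.1059]
ee_rot: [0.09, 0.701, -0.09, 0.702]
force: [3.8, -2.4, 2.9]
width: -0.0
r 0.0575 ang -103.41 z 0.1059 inward-err -1.2 tangential push 4.27 radial 1.50 fz 2.89
```

```bash
for i in 1; do python3 -m pendant '[[[0,0,-0.8,0.8,0],[0,0,0,0,0]]]' >/dev/null; python3 p.py; python3 -m pendant '[[[0,0,-0.8,0.8,0],[0,0,0,0,0]]]' >/dev/null; python3 p.py; done
```

```text
r 0.0577 ang -104.74 z 0.1054 inward-err -0.7 tangential push 3.70 radial -0.13 fz 3.17
r 0.0578 ang -105.29 z 0.1054 inward-err -1.0 tangential push 4.91 radial 1.22 fz 2.42
```

```bash
python3 -m pendant '[[[0,0,-0.6,0.6,0],[0,0,0,0,0]]]' >/dev/null; python3 p.py
```

```text
r 0.0578 ang -105.53 z 0.1055 inward-err -1.4 tangential push 6.50 radial 1.00 fz 2.28
```

```bash
python3 -m pendant '[[[0,0,-0.6,0.6,0],[0,0,0,0,0]]]' >/dev/null; python3 p.py
```

```text
r 0.0578 ang -105.72 z 0.1056 inward-err -1.8 tangential push 7.42 radial 2.58 fz 2.26
```

```bash
python3 -m pendant '[[[0,0,-0.6,0.3,0],[0,0,0,0,0]]]' >/dev/null; python3 p.py
python3 - <<'E'
from h import *
s,c=snap("wrist","w6.png")
E
```

```text
r 0.0579 ang -105.91 z 0.1057 inward-err -1.9 tangential push 8.99 radial 2.91 fz 2.63
```

View pics/w6.png

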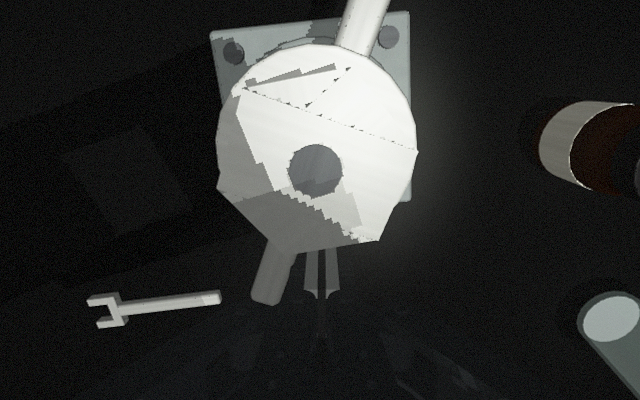

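Run:
```python
from h import *
im=cv2.imread("pics/w6.png"); cv2.imwrite("pics/w6c.png",cv2.resize(im[0:310,200:430],None,fx=1.9,fy=1.9,interpolation=cv2.INTER_CUBIC))
s=get_state();c=camera("wrist")
a=ray(s,c,(266,301),.121);h=ray(s,c,(315.3,170.5),.15);print(a,h)
q=h-a; print(np.degrees(np.arctan2(q[1],q[0]))-180, np.linalg.norm(q[:2]))
e1=ray(s,c,(250,297),.121);e2=ray(s,c,(270,240),.121);q=e2-e1;print(np.degrees(np.arctan2(q[1],q[0]))-180)
for k in range(6):
  a=np.radians(-127+30+60*k); print(proj(s,c,(h[0]+.0312*np.cos(a),h[1]+.0312*np.sin(a),.15)).round(0))
```

```text
[0.5287202  0.07341749 0.121     ] [0.57139533 0.13116193 0.15      ]
-126.46567707900505 0.07180241198906048
-127.91147904647949
[333. 260.]
[410. 202.]
[398. 101.]
[293.  62.]
[214. 137.]
[242. 232.]
```

View pics/w6c.png

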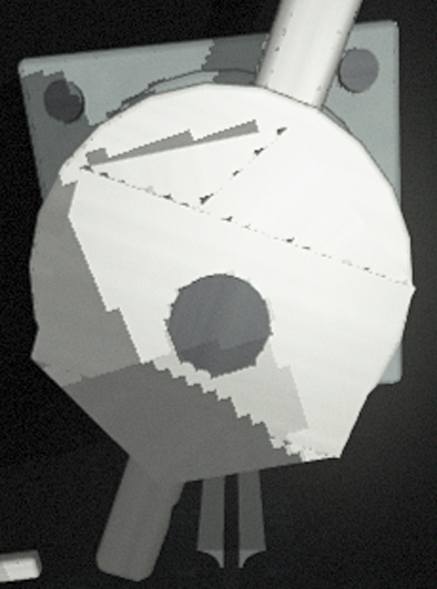

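```bash
python3 - <<'E'
from h import *
s=get_state();c=camera("wrist");h=ray(s,c,(315.3,170.5),.15)
for q in [(417,153),(379,240),(217,188),(243,88)]:
  p=ray(s,c,q,.15)-h; print(np.degrees(np.arctan2(p[1],p[0]))%60-60, np.linalg.norm(p[:2]))
E
python3 -m pendant '[[[0,0,1,0,0],[0,-2,8,0,0],[-5,-5,0,0,0],[-45,0,0,0,0],[-45,0,0,0,0]]]'; python3 p.py
python3 - <<'E'
from h import *
delta([.4935,-.137,.2],66.5)
E
```

```text
-7.78251562050464 0.030801747783125628
-6.333620248269 0.031109635924804868
-7.442844735276822 0.030807713898162222
-7.611874332795637 0.031154307247512125
clock: 8.6
tool_pos: [0.5583, 0.0664, 0.1999]
ee_rot: [0.109, 0.701, -0.11, 0.697]
force: [0.3, -0.1, 0.8]
width: 0.0002
r 0.0664 ang -101.40 z 0.1999 inward-err -6.4 tangential push 0.33 radial 0.05 fz 0.80
pos [0.5583 0.0664 0.1999] yawz -17.81 tilt -1.0000 tool shift [   0.3 -213.5    0.5] turn -84.30556689664687
```

Run:
```python
from h import *
plan([.4935,-.137,.2],95.7,12)
print(get_state()["qpos"])
```

```text
[0, -18, 0] 8.0
[0, -18, 3] 8.0
[0, -17, 5] 8.0
[0, -16, 7] 8.0
[0, -15, 9] 8.0
[0, -14, 11] 8.0
[0, -12, 13] 8.0
[0, -10, 15] 8.0
[0, -8, 16] 8.0
[0, -6, 17] 8.0
[0, -3, 18] 8.0
[0, -1, 18] 8.0
[1.15564120e-01 2.92069723e-01 1.79645484e+00 4.05671779e-04
 1.05869734e+00 4.26124822e-01]
```

```bash
python3 -m pendant '[[[0,-18,0,8,85],[0,-18,3,8,85],[0,-17,5,8,85],[0,-16,7,8,85],[0,-15,9,8,85]]]' >/dev/null
python3 -m pendant '[[[0,-14,11,8,85],[0,-12,13,8,85],[0,-10,15,8,85],[0,-8,16,8,85],[0,-6,17,8,85]]]' >/dev/null
python3 -m pendant '[[[0,-3,18,8,85],[0,-1,18,7.7,85],[0,0,0,0,85],[0,0,0,0,85]]]'
python3 - <<'E'
from h import *
s,c=snap("wrist","w7.png")
print(s["dq"].round(3))
for t,z in dict(wrench=.03,wrench_jaw=.037,wrench_grip=.037,rest=0).items():
    for d in spot_point(t,"wrist"): print(t,np.round(d["location"],1),round(d["confidence"],2),ray(s,c,d["location"],z).round(4))
delta([.4935,-.137,.2],66.5)
E
```

```text
clock: 10.0
tool_pos: [0.4929, -0.1369, 0.2001]
ee_rot: [-0.591, -0.389, 0.591, -0.388]
force: [0.1, 0.8, 0.1]
width: 0.085
[ 0.017  0.001 -0.005 -0.    -0.004 -0.003]
wrench [319.6 168. ] 0.62 [ 0.4972 -0.1368  0.03  ]
wrench_grip [320.3 175.6] 0.65 [ 0.4918 -0.1352  0.037 ]
wrench_grip [10.5  4.1] 0.59 [0.7229 0.0375 0.037 ]
rest [325.4 161.6] 0.97 [ 0.4942 -0.1419  0.    ]
pos [ 0.4937 -0.1364  0.2002] yawz -113.37 tilt -1.0000 tool shift [0.2 0.1 0.6] turn 0.1299777327927245
```

View pics/w7.png

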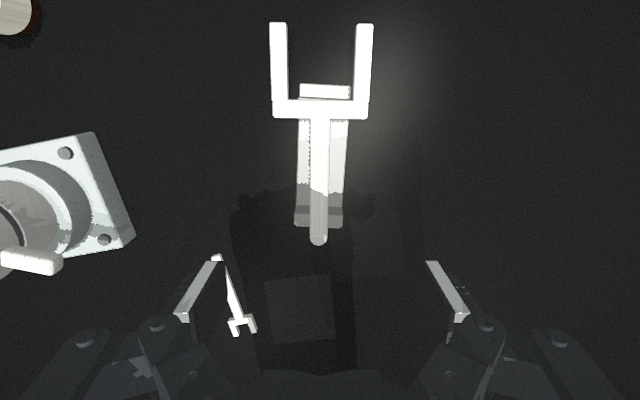

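Run:
```python
from h import *
s=get_state();c=camera("wrist")
g=lambda *q: ray(s,c,q,.044)
L,Rr,B1,B2,T=g(270,23),g(373,25),g(273.5,118),g(368,119),g(318,245)
print(np.linalg.norm(L-Rr),np.linalg.norm(B1-B2),np.linalg.norm((L+Rr)/2-T))
ang=lambda d: np.degrees(np.arctan2(d[1],d[0]))
print(ang(L-B1),ang(Rr-B2),ang((L+Rr)/2-T),ang((B1+B2)/2-T),ang(L-Rr)-90)
u=(L+Rr)/2-T;u/=np.linalg.norm(u)
for p,x in (((L+Rr)/2,.124),((B1+B2)/2,.048),(T,-.076)): print("origin",(p-u*x).round(4))
```

```text
0.08275042449327372 0.08270899477552211 0.19770420066422878
-23.871426903890526 -23.90092652507255 -24.385357376339176 -24.686571628884753 -24.391050922786093
origin [ 0.4969 -0.1354  0.044 ]
origin [ 0.4981 -0.1367  0.044 ]
origin [ 0.499  -0.1364  0.044 ]
```

```bash
python3 - <<'E'
from h import *
delta([.4944,-.1344,.017],65.8)
E
python3 -m pendant '[[[45,0,-2,0.8,85],[45,0,0,0,60],[45,0,0,0,60],[30,0,0,0,60],[15,0,0,0,50]]]'
python3 -m pendant '[[[0,0,0,0,50],[0,0,0,0,50]]]'
python3 - <<'E'
from h import *
delta([.4944,-.1344,.017],65.8)
E
```

```text
pos [ 0.4937 -0.1365  0.2002] yawz -113.39 tilt -1.0000 tool shift [ 1.832e+02 -1.000e-01 -2.200e+00] turn 0.8090707267180051
clock: 10.8
tool_pos: [0.4928, -0.1343, 0.0175]
ee_rot: [-0.593, -0.385, 0.595, -0.383]
force: [-0.5, -0.1, -0.2]
width: 0.0501
clock: 11.0
tool_pos: [0.4946, -0.135, 0.0205]
ee_rot: [-0.594, -0.384, 0.594, -0.384]
force: [0.4, -0.1, 0.6]
width: 0.05
pos [ 0.4946 -0.135   0.0205] yawz -114.24 tilt -1.0000 tool shift [ 3.5 -0.5 -0.5] turn -0.04200471566116448
```

```bash
python3 -m pendant '[[[3,0,0,0,40],[0,0,0,0,25],[0,0,0,0,10],[0,0,0,0,10],[0,0,0,0,10]]]' 100
python3 -m pendant '[[[0,0,0,0,10],[0,0,0,0,10]]]'
python3 - <<'E'
from h import *
delta([.4944,-.1344,.017],65.8)
s,c=snap("wrist","w8.png")
E
```

```text
clock: 11.5
tool_pos: [0.495, -0.1353, 0.0184]
ee_rot: [0.594, 0.383, -0.594, 0.384]
force: [-1.4, 1.4, 6.2]
width: 0.0162
clock: 11.7
tool_pos: [0.495, -0.1353, 0.0184]
ee_rot: [0.594, 0.383, -0.594, 0.384]
force: [-1.1, 1.3, 5.6]
width: 0.0163
pos [ 0.495  -0.1353  0.0184] yawz -114.29 tilt -1.0000 tool shift [ 1.4 -0.9 -0.6] turn -0.08543833990734129
```

View pics/w8.png

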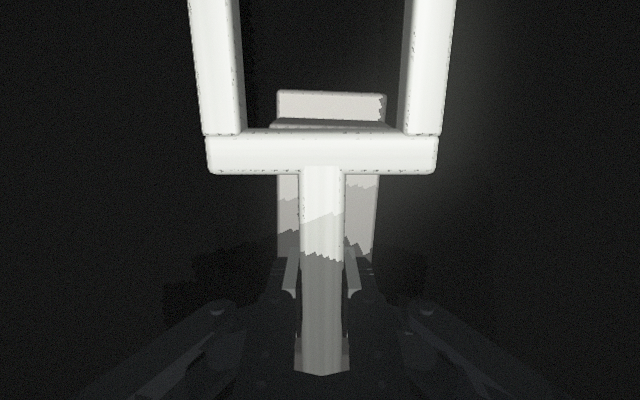

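Run:
```python
from h import *
s=get_state();c=camera("wrist"); M=R.from_quat(s["ee_rot"]).as_matrix()
tt=lambda *q:(M.T@(ray(s,c,q,.044)-s["tool_pos"])*1000).round(1)
for n,q in dict(bl=(208,173),br=(436.5,173),hl=(301,174),hr=(344,174),pl=(205,135),pr=(440,135),pl0=(190,2),pr0=(456,2),tip=(321,377)).items(): print(n,tt(*q))
```

```text
bl [-25.5  51.8 -41. ]
br [-25.5  51.8  41.7]
hl [-25.5  51.5  -7.3]
hr [-25.5  51.5   8.2]
pl [-25.5  65.5 -40.6]
pr [-25.5  65.5  41.4]
pl0 [-25.4 106.5 -40.6]
pr0 [-25.5 106.4  41.6]
tip [-25.7 -43.8  -0.1]
```

```bash
python3 -m pendant '[[[-10,0,0,0,10],[-30,0,0,0,10],[-45,0,0,0,10],[-45,0,0,0,10],[-12,0,0,0,10]]]'
python3 - <<'E'
from h import *
plan([.4674,-.0053,.16],-77,10)
print(get_state()["qpos"])
E
```

```text
clock: 12.3
tool_pos: [0.4967, -0.1359, 0.1645]
ee_rot: [0.596, 0.382, -0.592, 0.386]
force: [0.6, 0.4, -3.9]
width: 0.0161
[0, -8, -11] -7.7
[0, -7, -12] -7.7
[0, -5, -12] -7.7
[0, -3, -13] -7.7
[0, -1, -13] -7.7
[0, 0, -13] -7.7
[0, 2, -13] -7.7
[0, 4, -13] -7.7
[0, 6, -12] -7.7
[0, 7, -11] -7.7
[-2.69920400e-01  2.58508246e-01  1.93558903e+00  1.04519003e-05
  9.40245028e-01  1.72467889e+00]
```

```bash
python3 -m pendant '[[[0,-8,-11,-7.7,10],[0,-7,-12,-7.7,10],[0,-5,-12,-7.7,10],[0,-3,-13,-7.7,10],[0,-1,-13,-7.7,10]]]' >/dev/null
python3 -m pendant '[[[0,0,-13,-7.7,10],[0,2,-13,-7.7,10],[0,4,-13,-7.7,10],[0,6,-12,-7.7,10],[0,7,-11,-7.7,10]]]' >/dev/null
python3 -m pendant '[[[0,0,0,0,10],[0,0,0,0,10]]]'
python3 - <<'E'
from h import *
s,c=snap("wrist","w9.png"); snap("scene","s9.png")
delta([.4674,-.0053,.1194],-37.3)
E
```

```text
clock: 13.5
tool_pos: [0.4652, -0.0053, 0.1591]
ee_rot: [0.227, 0.67, -0.227, 0.67]
force: [-0.6, -0.6, -3.1]
width: 0.0163
pos [ 0.4655 -0.0057  0.1592] yawz -37.43 tilt -1.0000 tool shift [39.8  1.5  1.3] turn -0.1286754497865843
```

View pics/w9.png

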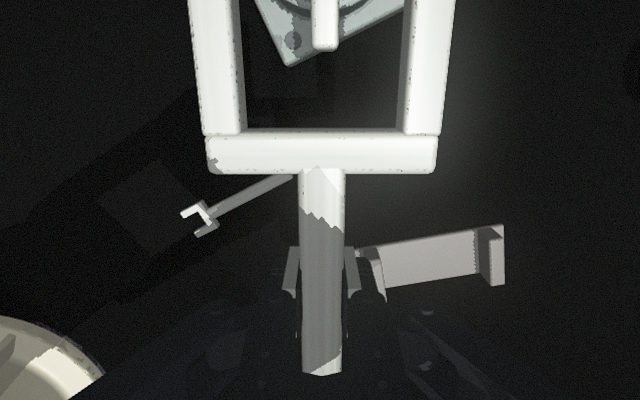

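View pics/s9.png

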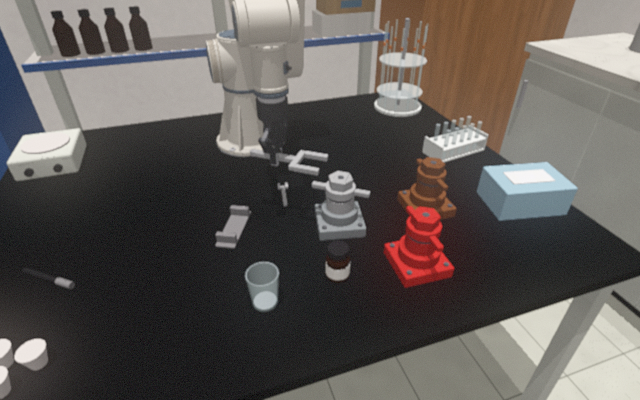

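```bash
python3 -m pendant '[[[20,1.5,1.3,-0.1,10],[20,0,0,0,10],[0,0,0,0,10],[0,0,0,0,10]]]'
python3 - <<'E'
from h import *
s,c=snap("wrist","w10.png")
delta([.5098,.0504,.1194],-37.3); print(s["force"])
E
```

```text
clock: 14.0
tool_pos: [0.4674, -0.0053, 0.1193]
ee_rot: [0.226, 0.67, -0.226, 0.67]
force: [-0.5, -1.6, -2.2]
width: 0.0165
pos [ 0.4679 -0.0052  0.1198] yawz -37.25 tilt -1.0000 tool shift [ 0.5 69.6 -0.3] turn 0.052738362242763515
[-0.4720654  -1.58126641 -2.24170117]
```

View pics/w10.png

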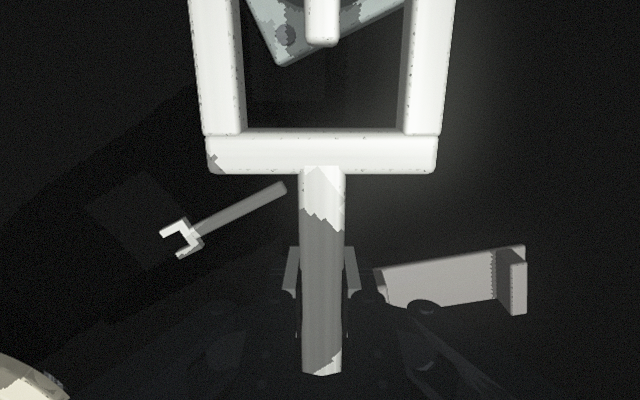

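Aligned (lug at column 322, jaw centre 322). Slide in.

```bash
python3 -m pendant '[[[0,12,0,0,10],[0,10,0,0,10],[0,8,0,0,10],[0,5,0,0,10],[0,0,0,0,10]]]'
python3 - <<'E'
from h import *
s,c=snap("wrist","w11.png")
delta([.5098,.0504,.1194],-37.3); print(s["force"],s["wrist_torque"])
E
```

```text
clock: 14.55
tool_pos: [0.4893, 0.0237, 0.1194]
ee_rot: [0.225, 0.67, -0.225, 0.67]
force: [-0.4, -0.8, -3.4]
width: 0.0164
pos [0.4888 0.0234 0.1192] yawz -37.13 tilt -1.0000 tool shift [-0.2 34.2  0.5] turn 0.16762189267248573
[-0.38114935 -0.82477707 -3.41440101] [-0.05258989  0.07862909  0.01736084]
```

View pics/w11.png

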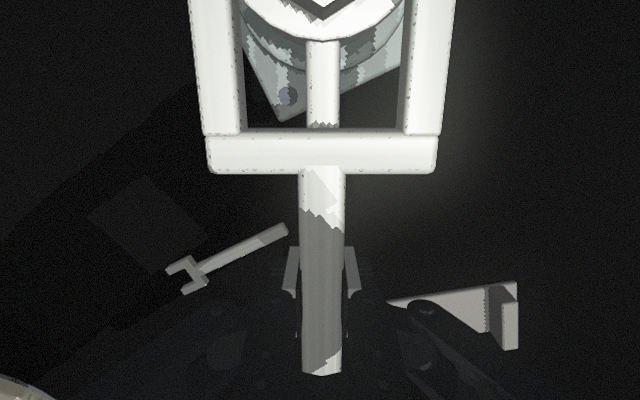

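```bash
cat > f.py <<'E'
from h import *
delta([.5098,.0504,.1194],-37.3); s=get_state();M=R.from_quat(s["ee_rot"]).as_matrix()
print("tool force",(M.T@s["force"]).round(2),"torque",(M.T@s["wrist_torque"]).round(3))
E
python3 -m pendant '[[[0,6,0.2,0,10],[0,6,0.2,0,10],[0,5,0,0,10]]]' >/dev/null; python3 f.py
python3 -m pendant '[[[0,4,0,0,10],[0,3,0,0,10],[0,0,0,0,10]]]'>/dev/null; python3 f.py
```

```text
pos [0.4997 0.0366 0.1193] yawz -37.19 tilt -1.0000 tool shift [-0.1 17.1 -0.3] turn 0.10657183022425443
tool force [ 3.67 -0.01 -0.22] torque [ 0.018 -0.095 -0.096]
pos [0.5038 0.0422 0.1193] yawz -37.17 tilt -1.0000 tool shift [-0.1 10.2 -0.2] turn 0.13483628152263805
tool force [2.73 1.02 0.15] torque [ 0.033  0.042 -0.14 ]
```

```bash
python3 -m pendant '[[[0,5,0,0,10],[0,4,0,0,10],[0,1,0,0,10],[0,0,0,0,10]]]'>/dev/null; python3 f.py
python3 - <<'E'
from h import *
s,c=snap("wrist","w12.png")
E
```

```text
pos [0.5097 0.05   0.1193] yawz -37.17 tilt -1.0000 tool shift [-0.1  0.4 -0.1] turn 0.13200070544793618
tool force [ 3.38  0.24 -0.63] torque [-0.004 -0.    -0.088]
```

View pics/w12.png

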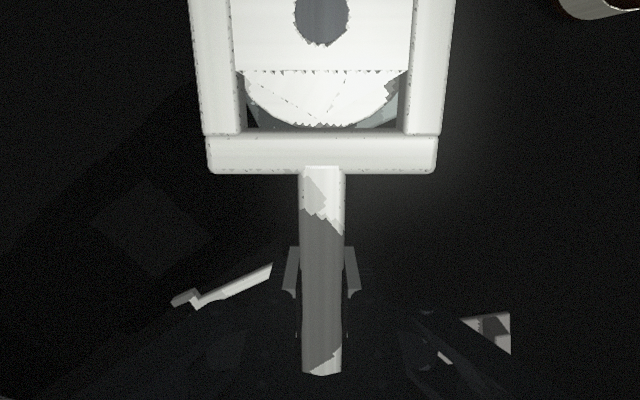

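```bash
cat > g.py <<'E'
from h import *
s=get_state();M=R.from_quat(s["ee_rot"]).as_matrix();d=s["tool_pos"][:2]-np.array([.5714,.1313]);f=M.T@s["force"]
print("r %.4f ang %.2f ydir %.2f z %.4f"%(np.hypot(*d),np.degrees(np.arctan2(d[1],d[0]))+180,np.degrees(np.arctan2(M[1,1],M[0,1])),s["tool_pos"][2]),"F",f.round(1),"T",(M.T@s["wrist_torque"]).round(2),"w",s["width"],"t",s["clock"])
E
python3 g.py
python3 -m pendant '[[[0,0.1,-3.6,2,10],[0,0.1,-3.6,2,10],[0,0.1,-1.8,1,10]]]'>/dev/null; python3 g.py
python3 -m pendant '[[[0,0.1,-3.6,2,10],[0,0.1,-3.6,2,10],[0,0.1,-3.6,2,10]]]'>/dev/null; python3 g.py
```

```text
r 0.1023 ang 52.75 ydir 52.83 z 0.1192 F [ 3.2 -0.7 -0.3] T [ 0.   -0.02 -0.09] w 0.016200715303827926 t 15.65
r 0.1024 ang 47.61 ydir 47.75 z 0.1192 F [2.7 0.7 0.9] T [ 0.07 -0.01 -0.1 ] w 0.016319590513027695 t 15.95
r 0.1017 ang 42.15 ydir 41.82 z 0.1195 F [3.  0.5 4.5] T [-0.49 -0.65 -0.09] w 0.016242868416852296 t 16.25
```

```bash
python3 -m pendant '[[[0,0.5,-10,5.6,10],[0,0.5,-10,5.6,10],[0,0.5,-10,5.6,10],[0,0.3,-7.1,4,10],[0,0,0,0,10]]]'>/dev/null; python3 g.py
python3 -m pendant '[[[0,0.3,-7.1,4,10],[0,0.3,-7.1,4,10],[0,0.2,-3.6,2,10],[0,0,0,0,10]]]'>/dev/null; python3 g.py
python3 - <<'E'
from h import *
s,c=snap("wrist","w13.png");s,c=snap("top","t13.png")
E
```

```text
r 0.1017 ang 20.87 ydir 21.04 z 0.1195 F [3.7 0.7 5.3] T [ 0.03 -0.59  0.01] w 0.01623942379930075 t 16.75
r 0.1018 ang 11.05 ydir 11.14 z 0.1193 F [2.7 0.5 4.8] T [-0.06 -0.69  0.04] w 0.016286568590794123 t 17.15
```

View pics/w13.png

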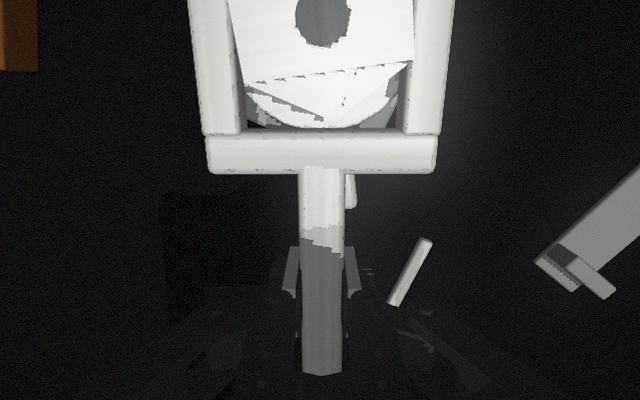

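Run:
```python
import cv2
for n in ("w12","w13"):
    im=cv2.imread(f"pics/{n}.png"); cv2.imwrite(f"pics/{n}c.png",cv2.resize(im[0:140,190:460],None,fx=2.9,fy=2.9,interpolation=cv2.INTER_CUBIC))
```

```text
(no output)
```

View pics/w13c.png

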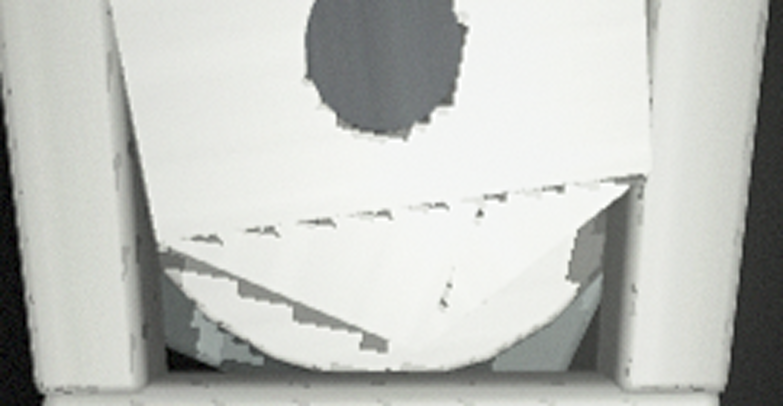

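View pics/w12c.png

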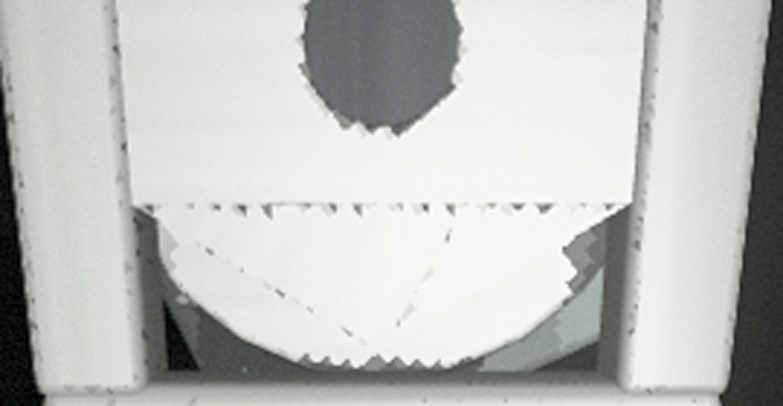

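```bash
cat > m.py <<'E'
from h import *
s=get_state();c=camera("wrist");M=R.from_quat(s["ee_rot"]).as_matrix()
def a(p,q):
    P,Q=[M.T@(ray(s,c,x,.15)-s["tool_pos"])*1000 for x in(p,q)]; d=Q-P
    print(P.round(1),Q.round(1),"len",np.linalg.norm(d).round(1),"rel deg",np.degrees(np.arctan2(d[1],d[2])).round(2))
E
python3 - <<'E'
from m import *
a((245.2,84.5),(414.1,61.4)); a((235.9,70.7),(408.3,71));
E
```

```text
[-30.7  82.3 -24.1] [-30.6  89.1  29. ] len 53.5 rel deg 7.32
[-30.7  86.4 -26.7] [-30.6  86.3  27.4] len 54.1 rel deg -0.11
```

```bash
python3 -m pendant '[[[0,0.3,-7.1,4,10],[0,0.2,-5.4,3,10],[0,0.1,-2.7,1.5,10],[0,0,0,0,10],[0,0,0,0,10]]]'>/dev/null; python3 g.py
python3 - <<'E'
from h import *
s,c=snap("wrist","w14.png")
im=cv2.imread("pics/w14.png"); cv2.imwrite("pics/w14c.png",cv2.resize(im[0:140,190:460],None,fx=2.9,fy=2.9,interpolation=cv2.INTER_CUBIC))
E
```

```text
r 0.1018 ang 2.50 ydir 2.60 z 0.1192 F [2.9 1.1 4.6] T [-0.03 -0.79  0.13] w 0.016139677135855908 t 17.8
```

View pics/w14c.png

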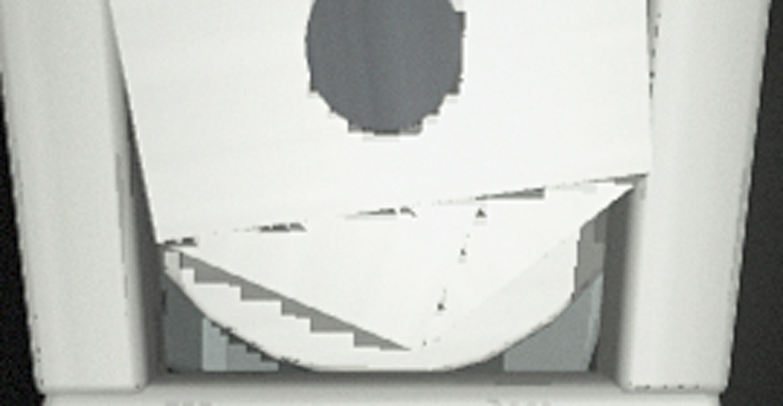

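```bash
python3 -m pendant '[[[0,0,-1.8,1,10],[0,0,0,0,10],[0,0,0,0,10]]]'>/dev/null; python3 g.py
python3 -m pendant '[[[0,0.2,5,-2.8,10],[0,0.1,4,-2.2,10],[0,0,0,0,10],[0,0,0,0,10]]]'>/dev/null; python3 g.py
python3 - <<'E'
from h import *
s,c=snap("wrist","w15.png")
im=cv2.imread("pics/w15.png"); cv2.imwrite("pics/w15c.png",cv2.resize(im[0:140,190:460],None,fx=2.9,fy=2.9,interpolation=cv2.INTER_CUBIC))
E
```

```text
r 0.1018 ang 1.52 ydir 1.58 z 0.1193 F [3.4 1.9 5.9] T [-0.1  -0.93  0.3 ] w 0.015937924075510583 t 18.15
r 0.1018 ang 6.22 ydir 6.45 z 0.1192 F [ 2.9 -0.4  0.1] T [ 0.02 -0.01 -0.42] w 0.01624488183353216 t 18.55
```

View pics/w15c.png

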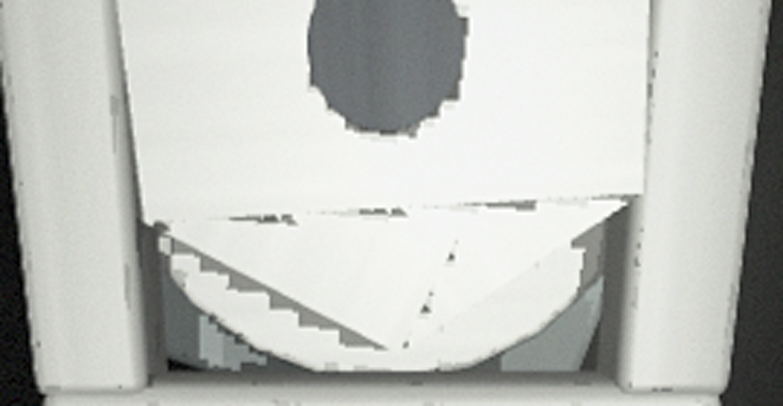

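```bash
python3 - <<'E'
from m import *
a((239.3,76.6),(411.7,67.2))
E
python3 -m pendant '[[[-10,0,0,0,10],[-20,0,0,0,10],[-15,0,0,0,10],[0,0,0,0,10]]]'>/dev/null; python3 g.py
python3 - <<'E'
from h import *
s,c=snap("wrist","w16.png")
snap("top","t16.png");snap("scene","s16.png")
im=cv2.imread("pics/t16.png"); cv2.imwrite("pics/t16c.png",cv2.resize(im[150:260,230:360],None,fx=5,fy=5,interpolation=cv2.INTER_CUBIC))
E
```

```text
[-30.7  84.6 -25.8] [-30.8  87.4  28.3] len 54.2 rel deg 2.92
r 0.1001 ang 6.09 ydir 6.51 z 0.1667 F [2.5 0.2 0.2] T [-0.02 -0.07 -0.12] w 0.015966279667641414 t 19.05
```

View pics/w16.png

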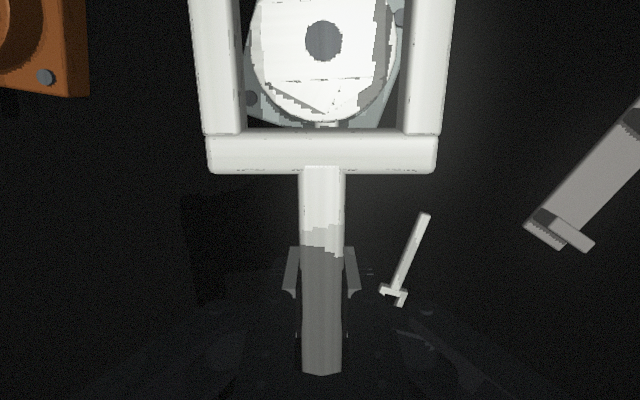

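View pics/t16c.png

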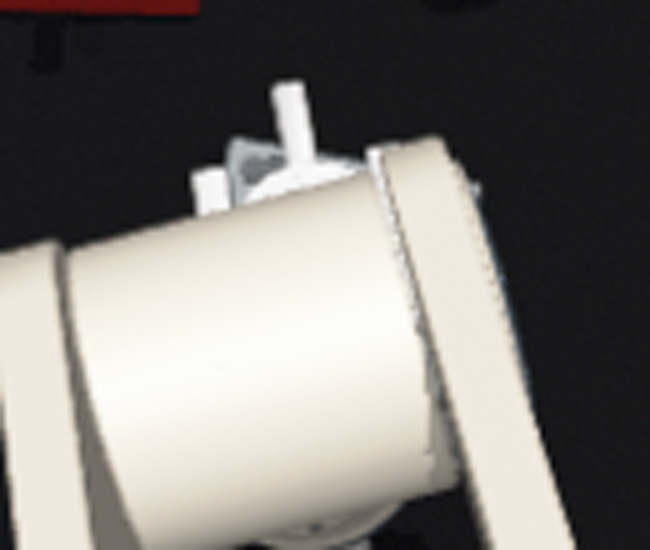

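Run:
```python
from h import *
s=get_state();c=camera("top")
ax=np.array([.5714,.1313])
for q in [((272,90),(290,165)),((302,85),(314,155))]:
  P,Q=[ray(s,c,(x/5+230,y/5+150),.121) for x,y in q]; d=P-Q; print(np.degrees(np.arctan2(d[1],d[0])))
P=ray(s,c,(287/5+230,84/5+150),.121)[:2]-ax; print(np.hypot(*P),np.degrees(np.arctan2(P[1],P[0])))
im=cv2.imread("pics/w16.png"); cv2.imwrite("pics/w16c.png",cv2.resize(im[0:140,230:410],None,fx=4.2,fy=4.2,interpolation=cv2.INTER_CUBIC))
```

```text
12.637803655797052
8.857198420558033
0.07193110768579498 9.341735711091394
```

View pics/w16c.png

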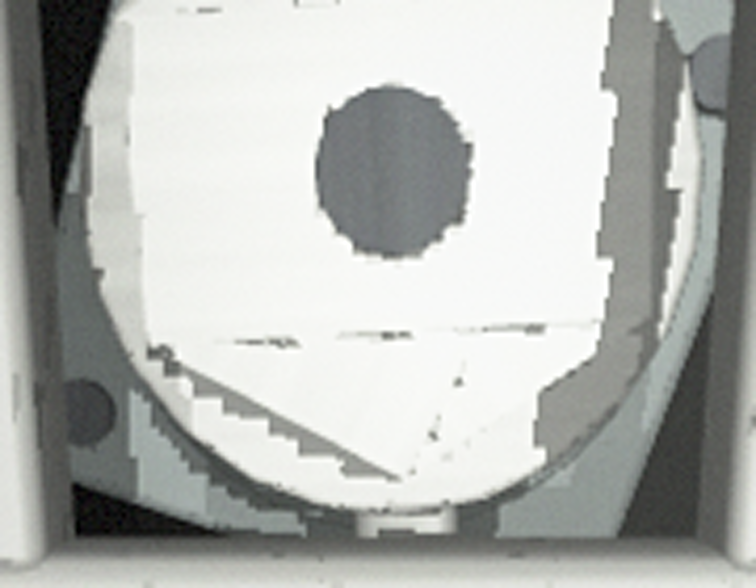

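```bash
python3 - <<'E'
from m import *
a((265.7,83.3),(372.9,75.7))
a((324,40.5),(325.2,114.3))
a((230+130/4.2,5),(230+150/4.2,350/4.2))
E
python3 -m pendant '[[[-40,-4,0,0,10],[-40,-4,0,0,10],[0,0,0,0,10],[0,0,0,0,10]]]'>/dev/null; python3 g.py
python3 - <<'E'
from h import *
s,c=snap("wrist","w17.png")
im=cv2.imread("pics/w17.png"); cv2.imwrite("pics/w17c.png",cv2.resize(im[0:140,230:410],None,fx=4.2,fy=4.2,interpolation=cv2.INTER_CUBIC))
E
```

```text
[ 13.6  82.4 -24.6] [13.6 85.5 22.7] len 47.4 rel deg 3.82
[13.6 99.7  1.2] [13.6 69.   1.8] len 30.7 rel deg -88.84
[ 13.6 113.  -24.9] [ 13.6  82.3 -24.6] len 30.7 rel deg -89.42
r 0.1096 ang 6.32 ydir 6.52 z 0.2442 F [ 3.3 -0.3 -0.2] T [ 0.02  0.02 -0.14] w 0.016189094697386327 t 19.7
```

View pics/w17c.png

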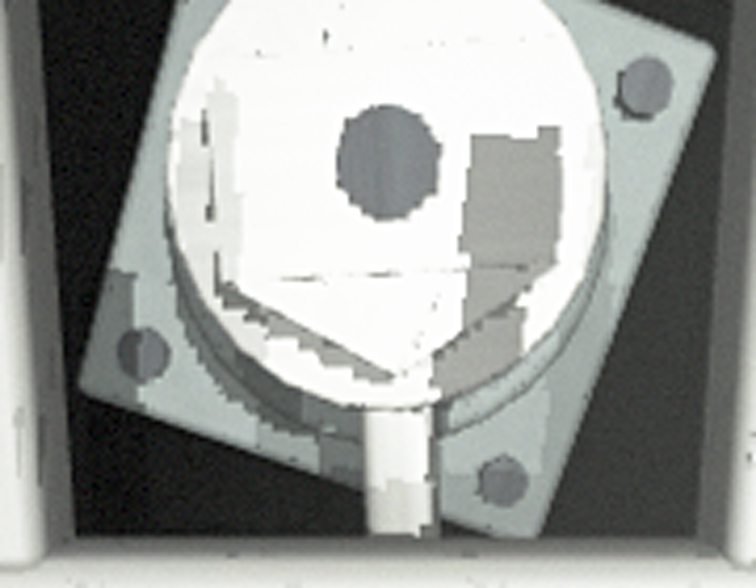

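Run:
```python
from h import *
s=get_state();c=camera("wrist")
def an(p,q,z,zq=None):
    P=ray(s,c,(p[0]/4.2+230,p[1]/4.2),z);Q=ray(s,c,(q[0]/4.2+230,q[1]/4.2),zq or z);d=Q-P
    return np.degrees(np.arctan2(d[1],d[0])).round(2),np.linalg.norm(d[:2]).round(4),P.round(4)[:2]
print("plate",an((80,388),(535,537),.03),an((540,537),(715,50),.03),an((80,388),(180,15),.03))
print("hex corners",an((388,162),(400,375),.15),an((388,162),(218,290),.15),an((388,162),(560,260),.15))
print("chord",an((218,288),(560,260),.15))
print("lug",an((388,162),(403,537),.15,.121),an((362,410),(368,535),.121),an((433,410),(437,535),.121))
```

```text
plate (np.float64(-101.25), np.float64(0.1169), array([0.5251, 0.2003])) (np.float64(-11.61), np.float64(0.1141), array([0.5024, 0.0844])) (np.float64(-12.8), np.float64(0.0845), array([0.5251, 0.2003]))
hex corners (np.float64(-169.89), np.float64(0.0311), array([0.5701, 0.1307])) (np.float64(130.97), np.float64(0.0324), array([0.5701, 0.1307])) (np.float64(-110.92), np.float64(0.0302), array([0.5701, 0.1307]))
chord (np.float64(-79.13), np.float64(0.0537), array([0.5492, 0.1552]))
lug (np.float64(-170.72), np.float64(0.0606), array([0.5701, 0.1307])) (np.float64(-170.91), np.float64(0.0224), array([0.5321, 0.131 ])) (np.float64(-170.93), np.float64(0.0224), array([0.5335, 0.1183]))
```

Run:
```python
from h import *
delta([.495,-.1353,.17],65.7); plan([.495,-.1353,.15],30.8,8)
```

```text
pos [0.4614 0.119  0.2427] yawz -83.48 tilt -1.0000 tool shift [ 72.7   4.7 256.4] turn 30.815154362434328
[12, 1, 32] 3.9
[12, 3, 32] 3.9
[12, 5, 32] 3.9
[12, 7, 31] 3.9
[12, 9, 31] 3.9
[12, 11, 30] 3.9
[12, 13, 29] 3.9
[12, 15, 28] 3.9
```

```bash
python3 -m pendant '[[[5,1,32,3.9,10],[10,3,32,3.9,10],[14,5,32,3.9,10],[14,7,31,3.9,10],[14,9,31,3.9,10]]]'>/dev/null
python3 -m pendant '[[[14,11,30,3.9,10],[13,13,29,3.9,10],[12,15,28,3.9,10],[0,0,0,0,10],[0,0,0,0,10]]]'>/dev/null
python3 - <<'E'
from h import *
delta([.495,-.1353,.0184],65.7); s,c=snap("wrist","w18.png"); snap("scene","s18.png")
for q in ("top",):
    s,c=snap("top","t18.png")
E
```

```text
pos [ 0.4947 -0.1349  0.1464] yawz -114.75 tilt -1.0000 tool shift [128.    1.    0.2] turn -0.45408166579591125
```

View pics/w18.png

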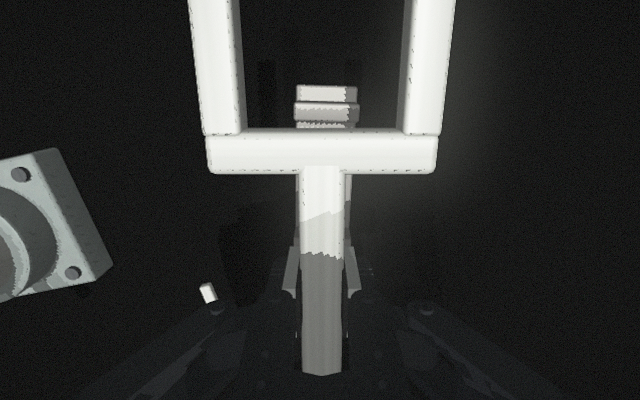

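Run:
```python
import cv2
im=cv2.imread("pics/t18.png"); cv2.imwrite("pics/t18c.png",cv2.resize(im[150:245,245:345],None,fx=6,fy=6,interpolation=cv2.INTER_CUBIC))
```

```text
(no output)
```

View pics/t18c.png

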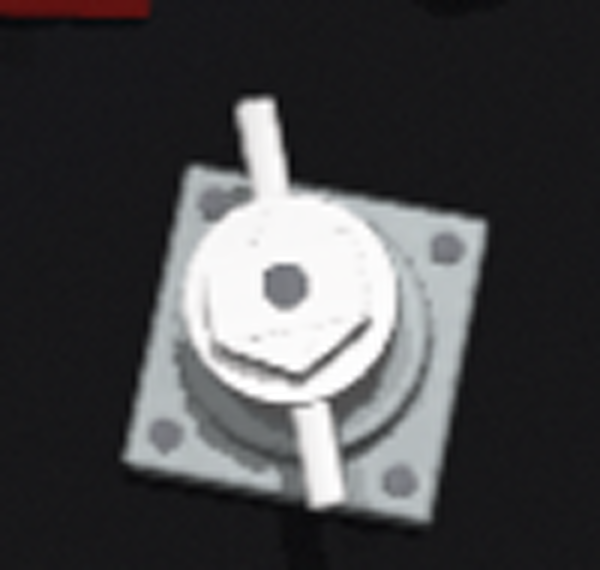

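Run:
```python
from h import *
s=get_state();c=camera("top")
def an(p,q,z):
    P,Q=[ray(s,c,(x[0]/6+245-.5+1/12,x[1]/6+150-.5+1/12),z) for x in(p,q)];d=Q-P
    return np.degrees(np.arctan2(d[1],d[0])).round(2),np.linalg.norm(d[:2]).round(4),((P+Q)/2).round(4)[:2]
print(an((256,98),(327,507),.121))
k=[(190,165),(488,219),(433,523),(124,461)]
for i in range(4): print(an(k[i],k[(i+1)%4],.03))
```

```text
(np.float64(-170.97), np.float64(0.15), array([0.5703, 0.1315]))
(np.float64(-101.85), np.float64(0.1181), array([0.6287, 0.1184]))
(np.float64(168.63), np.float64(0.12), array([0.5578, 0.0725]))
(np.float64(77.38), np.float64(0.1208), array([0.5122, 0.1432]))
(np.float64(-12.67), np.float64(0.1184), array([0.5831, 0.1892]))
```

```bash
python3 -m pendant '[[[40,1,0.2,-0.4,10],[40,0,0,0,10],[25,0,0,0,10],[15,0,0,0,10],[0,0,0,0,10]]]'>/dev/null
python3 - <<'E'
from h import *
delta([.495,-.1353,.0184],65.7);print(get_state()["force"])
E
python3 -m pendant '[[[4,0,0,0,10],[2.5,0,0,0,10],[0,0,0,0,10]]]'>/dev/null
python3 - <<'E'
from h import *
delta([.495,-.1353,.0184],65.7);print(get_state()["force"])
E
```

```text
pos [ 0.4956 -0.1341  0.0267] yawz -114.20 tilt -1.0000 tool shift [ 8.3 -0.   1.3] turn 0.09749207031967444
[ 0.45393913 -0.09157465 -3.18483197]
pos [ 0.4974 -0.1353  0.0224] yawz -114.27 tilt -1.0000 tool shift [ 4.  -2.1  1. ] turn 0.03364474620099145
[-0.75191914  0.58371588 -2.35764505]
```

```bash
python3 -m pendant '[[[0,-1,0.5,0,10],[0,0,0,0,10]]]'>/dev/null
python3 - <<'E'
from h import *
delta([.495,-.1353,.0184],65.7);print(get_state()["force"])
E
python3 -m pendant '[[[2,0,0,0,10],[0,0,0,0,10]]]'>/dev/null
python3 - <<'E'
from h import *
delta([.495,-.1353,.0184],65.7);print(get_state()["force"])
s,c=snap("wrist","w19.png")
E
```

```text
pos [ 0.4959 -0.1354  0.0223] yawz -114.29 tilt -1.0000 tool shift [ 3.9 -0.8  0.3] turn 0.013742152907525451
[-0.05501142  0.11254899 -3.79370888]
pos [ 0.4957 -0.1354  0.0197] yawz -114.29 tilt -1.0000 tool shift [ 1.3 -0.6  0.2] turn 0.010561586090830133
[-0.45445638  0.32650251 -2.82795701]
```

View pics/w19.png

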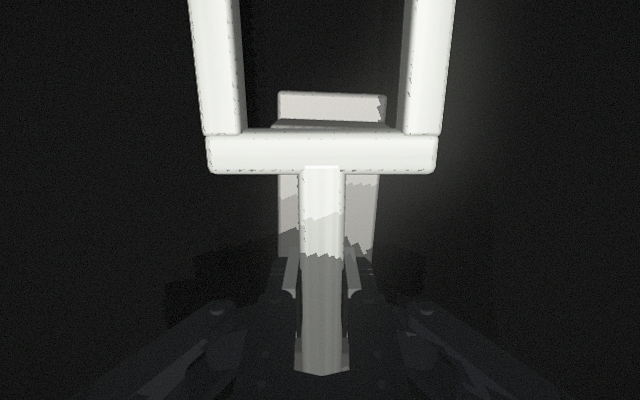

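Same picture as at pickup. Lower the last millimetre, release gently, and rise.

```bash
python3 -m pendant '[[[1.2,-0.5,0,0,10],[0,0,0,0,10]]]' 20; python3 -m pendant '[[[0,0,0,0,20],[0,0,0,0,25],[0,0,0,0,35],[0,0,0,0,45],[0,0,0,0,50]]]'
python3 -m pendant '[[[0,0,0,0,50],[-15,0,0,0,50],[-40,0,0,0,50],[-45,0,0,0,50],[-45,0,0,0,50]]]'
python3 -m pendant '[[[-40,0,0,0,50],[0,0,0,0,50],[0,0,0,0,50]]]'
python3 - <<'E'
from h import *
s,c=snap("wrist","w20.png"); snap("scene","s20.png"); snap("top","t20.png")
g=lambda *q: ray(s,c,q,.044)
for t,z in dict(wrench=.03,wrench_grip=.037,rest=0).items():
    for d in spot_point(t,"wrist"): print(t,np.round(d["location"],1),round(d["confidence"],2),ray(s,c,d["location"],z).round(4))
E
```

```text
clock: 22.45
tool_pos: [0.4953, -0.1351, 0.0185]
ee_rot: [0.594, 0.384, -0.594, 0.384]
force: [-0.1, 0.2, -0.9]
width: 0.0158
clock: 22.95
tool_pos: [0.4954, -0.1351, 0.0187]
ee_rot: [0.594, 0.384, -0.594, 0.384]
force: [0.0, -0.0, -0.3]
width: 0.0502
clock: 23.45
tool_pos: [0.4948, -0.135, 0.1649]
ee_rot: [-0.594, -0.384, 0.594, -0.383]
force: [0.2, 0.1, 0.6]
width: 0.0499
clock: 23.75
tool_pos: [0.4956, -0.1352, 0.2043]
ee_rot: [0.594, 0.383, -0.593, 0.384]
force: [0.1, -0.4, -0.7]
width: 0.0501
wrench [321.6 168.5] 0.76 [ 0.4983 -0.1365  0.03  ]
wrench_grip [321.6 176. ] 0.82 [ 0.4931 -0.1342  0.037 ]
rest [322.7 163. ] 0.77 [ 0.4963 -0.1369  0.    ]
```

View pics/w20.png

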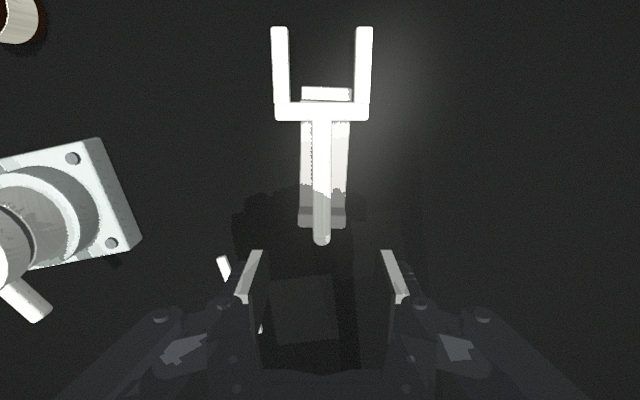

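View pics/s20.png

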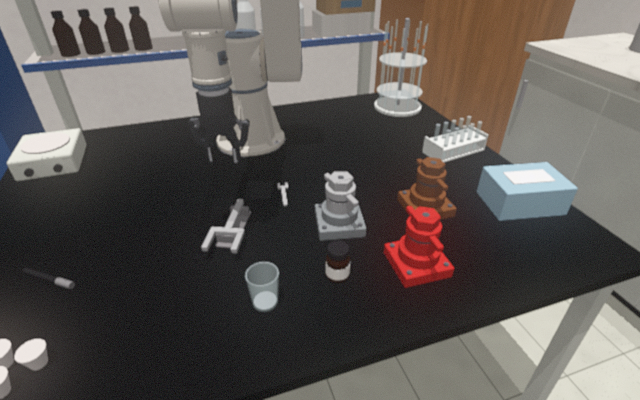

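The wrench lies flat on its rest (handle down column 322, origin at (322,168)), the jar, beaker and small wrench are where they started, and the gripper is clear of everything.

```bash
python3 -c "
from bench import job_done;print(job_done())"
```

```text
the job is handed in; nothing more can be done
None
```

The vessel is closed, the large wrench is back flat on its rest, and I handed the job in at about 24 s of the 67 s allowed.

- **Hand tightening:** I pushed one lug clockwise with the shut fingers until the force rose from about 4 N to 9 N. That is about 0.5 N m, below the 0.85 N m at which the seal starts to squeeze. The lug then stood at about -127°, which matches the stop worked out from the base plate's angle.
- **Wrench:** I fitted the large wrench over the hexagon and turned it clockwise. I then backed off within the play, lifted it off and laid it back where it had been.
- **Further turn reached:** The measurements do not quite agree. The last overhead picture put the lugs at -171.0°, which is a squeeze of about 0.77 rad (target 0.785). The wrist-camera measurements gave about 0.75–0.76 rad. I judged this close enough and did not refit the wrench.
- **Last checks:** The wrench lies on the rest within about 1–2 mm of where it started. The jar, beaker and small wrench look unmoved in the scene picture. The gripper was open, clear of everything and reading no contact force.

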